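# Lock the specimen carriage of an imaging fixture with a T-stud

## Task

Take the red-handled T-stud from its white parking block, lower its head into the slot of the aluminium fixture in front of the blue specimen carriage, slide it along the slot, pushing the sprung carriage back, and give it a quarter turn so that it locks and keeps the carriage pushed back when you let go. Then slide the orange-ridged interlock switch on the fixture across to its other position. Keep the stud upright in the slot, do not force it or push the carriage hard, and leave the bottles and the pipette-tip box standing where they are.

Things in the scene. Friction and masses are not known exactly. Their poses are not given: they have to be found in the camera images.
- fixture: Fixed aluminium deck, 280 mm long (x), 130 wide (y), 30 high; origin at the centre of its underside, z up. A slot 18 mm wide, 22 deep runs along x at y = 0 from x = -125 mm to the far end. Its first part has plain walls: a stud head there can only lie lengthwise. Under the carriage it is a T-slot with lips 8 mm thick, undercut 40 mm wide; an adjustable lock insert (see carriage_face) is hidden in it.
- slot_entry (a point): Deck top, on the slot's middle line at fixture x = -70 mm, a good place to lower the head in (the stud axis may enter at fixture x = -105 to -20 mm). Axes as the fixture's.
- carriage (a joint): Blue specimen carriage, 50 mm long, 84 wide, top 19 mm above the deck, with a flat tongue behind; it lies over the slot and slides along fixture +x. 0 = at rest, front face at fixture x = +8 mm (a stud whose flange touches it has its axis at x = -12 mm); end of travel 0.078 m. A spring pushes it back with 2 N (at 0) to 4 N. A locked stud keeps it at 0.017 to 0.057, as the insert is set.
- carriage_face (a point): Centre of the carriage's flat front face (facing fixture -x), 9 mm above the deck. Hidden insert: two shoulders, anywhere from fixture x = -2 to +38 mm, and 43 mm beyond them a fixed stop for the head's nose (pushing hard on tilts the stud). To lock: slide the stud on till the head is felt on the stop, ease back 4 to 5 mm, turn 90 degrees; let go, the spring seats the head on the shoulders, about 19 mm back from the stop.
- stud_grip (a point): Centre of the red grip bar (52 mm long along its x, 16 thick along y, 44 high) on top of the loose T-stud: 84 mm tall, about 0.2 kg, z up. The underside of its round flange (40 mm diameter, 8 thick) is 43 mm below this point and rests on the deck when the head hangs in the slot; this point is then 73 mm above the fixture's underside. Shaft 12 mm diameter.
- stud_head (a point): Centre of the stud's steel head, at its foot, 57.5 mm below the centre of the grip bar, same axes. Head 34 mm long along x (parallel to the bar), 14 wide, 9 thick. 15.5 mm above the fixture's underside when the flange rests on the deck.
- holder: Fixed white parking block, 80 x 60 x 26 mm, origin at the centre of its underside. The stud starts upright in it, flange on its top, head loose in its 40 x 20 mm hole (long way along x); lift by 25 mm or more to clear it.
- switch (a joint): Flush slide switch on the deck; slides along fixture +x. 0 = start position, 0.012 m = other position. An over-centre detent snaps it to the nearer end; about 3 N moves it.
- switch_ridge (a point): Middle of the switch's orange ridge, 4 mm above the deck; the ridge is 5 mm thick along x, 18 mm wide along y and stands 7.5 mm above the deck. At the start it lies at fixture x = -96 mm, y = +43 mm; the deck around it is flat. Axes as the fixture's.
- solvent: Bystander: amber bottle, 86 mm diameter, 200 mm high; origin at the centre of its underside.
- media_a: Bystander: jar with orange cap, 56 mm diameter, 110 mm high; origin at the centre of its underside.
- media_b: Bystander: a second such jar.
- tipbox: Bystander: red pipette-tip box with clear lid, 80 x 120 x 60 mm; origin at the centre of its underside.
Mind the look-alikes: they are no part of the job. Leave any turquoise or yellow look-alike of the part that bears stud_grip alone.

How it is judged:
By the outcome, as a careful person would: the job done as asked, in the order asked, and still so for the second after the job is handed in, with the robot touching nothing.
It also fails if it takes over 54 s, if anything falls off the work surface, if the arm or the gripper's body presses on something with over 40 N, if the wrist force passes 120 N, or if a joint passes its speed limit or range.

## Robot

A 6-joint arm with a two-finger parallel gripper is mounted at the origin on the work surface. World frame = base frame: x ahead of the robot, y to its left, z up, the work surface at z = 0. Lengths are in m, angles in rad, forces in N, time in s.
With the tool pointing down it reaches from about 0.325 to 0.85 m from the base axis. Payload 15.5 kg.
Tool frame: the origin (TCP) lies midway between the tips of the shut fingers; the grasp point (between the pads) lies 19 mm behind it; z points along the fingers, y is the line along which they close (so a half turn about z gives the same grasp; the last joint's range is limited). The gripper opens to 91 mm and grips with 3 to 60 N. Pads are 32 mm wide; open, the fingers measure 118 mm over their backs; the gripper's body (76 mm by 178 mm) begins 60 mm behind the grasp point.
Start: joints at [-1.323, 0.494, 1.345, -0, 1.302, -0.096], TCP at [0.21, -0.589, 0.186] pointing down, gripper open.
Joint ranges: [-2.91, 2.91], [-0.82, 2.16], [0.22, 2.67], [-1.22, 4.37], [0.12, 2.79], [-3.08, 3.08]. Speed limits (rad/s): [1.89, 1.89, 2.57, 3.01, 3.01, 3.01].

## Interface

Orientations are given as a 3x3 rotation matrix whose columns are the frame's x, y, z axes.
In Python, from station import sensors, grab_frame, camera_model, manip, finder gives the robot as it stands.
- The arm moves only by the tool play_rows, never from a script. Its argument "plan" is a list of rows, each an object with "grip": the opening, from 0 (shut) to 1 (fully open); "linear": the shift along the tool's x, y, z as a fraction of full scale, a list of three; "turn": the turn about the tool's z as a fraction of full scale. A call has 1 to 5 rows; each row is the pose to reach, as a shift and turn from the pose commanded when the call began, along the tool's axes at that moment, turning the shorter way round; what a row does not reach only later rows make up. Full scale, the value 1, is 400 mm for a shift and 360 degrees for a turn. A row lasts 1/10 s, in which the tool goes at most 50 mm and 8.59 degrees, less where a joint would pass 70% of its speed; a pose out of reach is approached as far as the arm can. A call with a number of a shift or a turn outside -1 to 1 is refused whole. A call with a gripper value outside its range is refused whole. The fingers move at their own pace and stop on an object; "force" is the grip in N (left out, the last holds). Time passes only in rows, so rows that repeat a pose let the fingers close. It gives the time, the measured TCP pose, the force, the opening and the grip force at its end, in the units of the state.
- sensors.sense(): the state, without advancing time (a new reading comes with each control period).
- grab_frame(name): name is "scene" or "top"; returns the picture (400x640x3 uint8, red, green, blue); there is no depth.
- camera_model(name): a dict with "K" (3x3 intrinsics, pixels), "R" (3x3) and "t" (3): a world point X has camera coordinates R X + t. Camera axes: x right, y down, z forward; pixel columns grow to the right and rows downward; lengths in m; the calibration is good to about 2 mm. A picture is of the moment at which its call begins. camera_model takes no time and is no camera call.
- manip.finish_job(): hands the job in; it is judged then, once.
Trained networks look in the newest picture that a camera, given by its name, has taken for a name from the list of things; names that differ only in an ending like _2 or _b are one class to them, and where a whole thing is asked for, a point or a joint stands for the part that bears it (a point fixed in the world has none). Each returns a list of dicts, best first, with "p" (0 to 1); they miss things now and then, are a little off and sometimes report something else, mostly with a low value. They report only what shows in the picture. A call takes as long as a camera call. They do not tell look-alikes from the thing itself.
- finder.look_for(camera, query): "position" ([x, y, z] in m, in world coordinates, good to about 4 mm: the middle of the surface that is visible of it).
The state is a dict: "t": time; "q": joint angles; "joint_vel": joint speeds; "effort": joint torques, N m; "position": TCP position; "tool_rot": TCP orientation; "contact_force": force on the tool from outside, world axes, zero at the start; "ft_torque": the same for the moment, N m; "opening": opening from 0.0 (shut) to 1.0 (fully open); "gripper_force": force on a finger pad.
Only numpy, scipy, OpenCV 4.12 (cv2) and the standard library are available. Lean on these libraries where they do the work, as an engineer would, in place of code of your own. Each camera call takes 0.05 s, during which the arm holds its last target. There are 200 camera calls.

## Working session

There is one attempt and no reset: what is moved stays moved. The work goes in short steps, Python scripts to look and compute and a tool call to move; the robot and the scene stay as the last step left them, time stands still between calls to the robot, and variables do not carry over. Pictures are saved under pics/ and viewed, at most 10 in all, crops included, and the job is handed in when it is done.

Besides the shell and the picture viewer there is one more tool, called after ">>>" as name([rows], argument=value, ...), one row to a line, values as JSON. play_rows: Moves the arm, as the interface text tells. Shift numbers are shares of 400 mm and turn numbers shares of 360 degrees, none past 1 either way. Its arguments: {"type":"object","properties":{"plan":{"type":"array"},"force":{"type":"number"}},"required":["plan"]}

```bash
mkdir -p pics; ls
python3 - <<'E'
from station import sensors, grab_frame, camera_model, manip, finder
import cv2, numpy as np
for n in("scene","top"):
    cv2.imwrite(f"pics/{n}0.png",grab_frame(n)[:,:,::-1])
    m=camera_model(n);print(n,np.round(m["K"],1).tolist(),np.round(m["R"],3).tolist(),np.round(m["t"],3).tolist())
    for q in("stud_grip","fixture","holder","carriage_face","switch_ridge","slot_entry"):
        for r in finder.look_for(n,q)[:4]:
            p=np.array(r["position"]);c=m["R"]@p+m["t"];u=m["K"]@c/c[2]
            print(q,np.round(p,3),round(r["p"],2),u[:2].round())
s=sensors.sense();print(s["t"],s["position"],np.round(s["tool_rot"],3).tolist(),s["contact_force"])
E
```

```text
pics
scene [[383.6, 0.0, 322.4], [0.0, 383.6, 195.4], [0.0, 0.0, 1.0]] [[0.6, 0.8, -0.0], [0.439, -0.329, -0.836], [-0.669, 0.502, -0.549]] [-0.349, -0.178, 1.612]
stud_grip [ 0.463 -0.324  0.062] 0.88 [208. 223.]
stud_grip [ 0.665 -0.219  0.051] 0.86 [276. 249.]
stud_grip [ 0.568 -0.267  0.067] 0.6 [242. 233.]
fixture [0.612 0.051 0.034] 0.74 [341. 210.]
holder [ 0.59  -0.257  0.027] 0.86 [251. 247.]
carriage_face [0.58  0.109 0.045] 0.93 [349. 196.]
switch_ridge [ 0.582 -0.026  0.032] 0.61 [316. 214.]
slot_entry [0.617 0.05  0.032] 0.8 [342. 211.]
top [[427.0, 0.0, 319.8], [0.0, 427.0, 191.8], [0.0, 0.0, 1.0]] [[0.029, -0.999, 0.029], [-0.998, -0.03, -0.05], [0.051, -0.028, -0.998]] [-0.028, 0.569, 1.385]
stud_grip [ 0.459 -0.318  0.083] 0.73 [417. 229.]
stud_grip [ 0.552 -0.253  0.085] 0.71 [398. 199.]
stud_grip [ 0.656 -0.208  0.083] 0.56 [384. 165.]
fixture [0.592 0.078 0.028] 0.73 [293. 184.]
holder [ 0.554 -0.251  0.028] 0.72 [393. 199.]
holder [0.366 0.359 0.113] 0.38 [196. 254.]
carriage_face [0.579 0.119 0.042] 0.7 [279. 187.]
switch_ridge [ 0.551 -0.252  0.083] 0.31 [397. 199.]
slot_entry [0.588 0.083 0.031] 0.92 [291. 185.]
slot_entry [ 0.788 -0.082  0.062] 0.32 [344. 124.]
0.7 [ 0.21007048 -0.58867295  0.18614754] [[0.942, 0.336, 0.0], [0.336, -0.942, -0.0], [-0.0, 0.0, -1.0]] [-0.59095862 -0.17517411 -0.13081034]
```

Run:
```python
import cv2, numpy as np
a=cv2.imread("pics/scene0.png")[150:290,170:450];b=cv2.imread("pics/top0.png")[90:250,200:480]
o=cv2.resize(np.vstack([a,b]),None,fx=2,fy=2,interpolation=2)
cv2.imwrite("pics/c1.png",o[:600])
print(o.shape)
```

```text
(600, 560, 3)
```

View pics/c1.png

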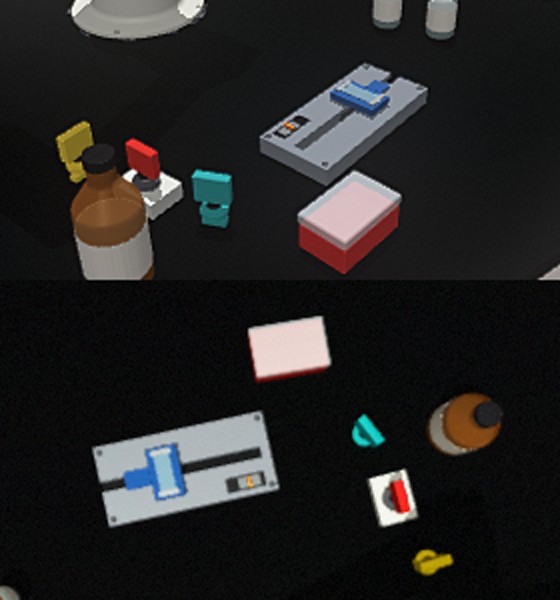

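View pics/top0.png

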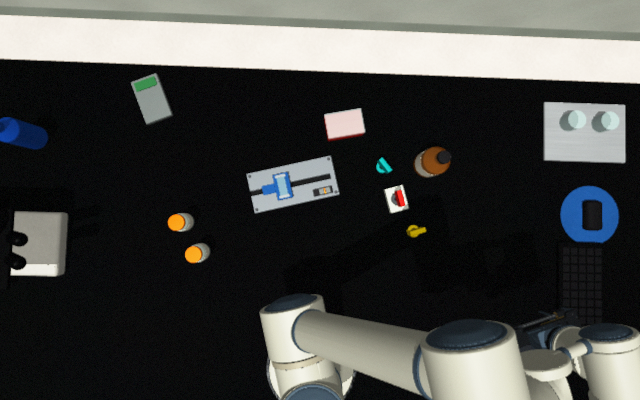

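The red candidate is the stud, at top (398,199) and scene (242,233), standing in the white block. The yellow one at top (417,229) and the turquoise one at top (384,165) are look-alikes. The crop confirms this. The fixture's switch end is at top (322,191), and its +x runs left in the image. Next I'll fit cuboid poses in both views.

```bash
cat > h.py <<'E'
from station import sensors, grab_frame, camera_model, manip, finder
import cv2, numpy as np
from scipy.optimize import minimize
M={n:camera_model(n) for n in("scene","top")}
def proj(n,P):
    m=M[n];c=np.asarray(P)@np.array(m["R"]).T+m["t"];u=c@np.array(m["K"]).T;return u[:,:2]/u[:,2:]
def ray(n,uv,z):
    m=M[n];R=np.array(m["R"]);C=-R.T@m["t"];d=R.T@np.linalg.inv(m["K"])@[uv[0],uv[1],1];return C+d*(z-C[2])/d[2]
def box(p,dims):
    x,y,z,a=p;s=np.array([[i,j,k] for i in(-.5,.5) for j in(-.5,.5) for k in(-.5,.5)])*dims
    c,q=np.cos(a),np.sin(a);return s@np.array([[c,q,0],[-q,c,0],[0,0,1]])+[x,y,z]
def fit(masks,dims,p0,fixz=False):
    S=6;T=[]
    for n,m in masks.items():
        b=cv2.boundingRect(m);o=np.array([b[0]-8,b[1]-8]);w,h=b[2]+16,b[3]+16
        big=cv2.resize(m[o[1]:o[1]+h,o[0]:o[0]+w],None,fx=S,fy=S,interpolation=1)>127
        T.append((n,o,big))
    def cost(d):
        p=np.array(p0,float)+np.array(d)*[.01,.01,0 if fixz else .01,.1];t=0
        for n,o,big in T:
            u=((proj(n,box(p,dims))-o+.5)*S-.5)
            im=np.zeros(big.shape,np.uint8);cv2.fillConvexPoly(im,cv2.convexHull(np.round(u*16).astype(np.int32)),1,shift=4)
            t+=1-(big&(im>0)).sum()/(big|(im>0)).sum()
        return t
    best=min((minimize(cost,s,method="Nelder-Mead",options=dict(initial_simplex=np.vstack([s,s+np.eye(4)]),xatol=1e-3,fatol=1e-5)) for s in(np.zeros(4),np.array([.3,-.3,.2,-1]),np.array([-.3,.3,-.2,1.5]))),key=lambda r:r.fun)
    return np.array(p0)+best.x*[.01,.01,0 if fixz else .01,.1],best.fun
def red(im,c,r=40):
    hsv=cv2.cvtColor(im,cv2.COLOR_RGB2HSV);h,s,v=cv2.split(hsv)
    m=(((h<6)|(h>174))&(s>150)&(v>70)).astype(np.uint8)*255
    k=np.zeros_like(m);k[c[1]-r:c[1]+r,c[0]-r:c[0]+r]=255;m&=k
    n,l,st,_=cv2.connectedComponentsWithStats(m);return (l==1+np.argmax(st[1:,4])).astype(np.uint8)*255
E
python3 - <<'E'
from h import *
I={n:cv2.imread(f"pics/{n}0.png")[:,:,::-1].copy() for n in M}
rm={"scene":red(I["scene"],(242,230),25),"top":red(I["top"],(398,199),25)}
print("red px",[ (m>0).sum() for m in rm.values()])
for a in(-1.9,-1.3):print("grip",fit(rm,[.052,.016,.044],[.552,-.253,.069,a]))
g={}
for n,(x0,y0,x1,y1) in dict(scene=(295,175,390,245),top=(240,148,345,220)).items():
    hsv=cv2.cvtColor(I[n],cv2.COLOR_RGB2HSV);m=(hsv[...,2]>70).astype(np.uint8)*255
    k=np.zeros_like(m);k[y0:y1,x0:x1]=255;m&=k
    nn,l,st,_=cv2.connectedComponentsWithStats(m);m=(l==1+np.argmax(st[1:,4])).astype(np.uint8)
    if n=="scene":print(st[1:,:5].tolist())
    h=cv2.convexHull(cv2.findNonZero(m));o=np.zeros_like(k);cv2.fillConvexPoly(o,h,255);g[n]=o
print("both",fit(g,[.28,.13,.03],[.592,.07,.015,1.74]))
print("top",fit({"top":g["top"]},[.28,.13,.03],[.592,.07,.015,1.74],True))
print("scene",fit({"scene":g["scene"]},[.28,.13,.03],[.592,.07,.015,1.74],True))
# slot line in top
gr=cv2.cvtColor(I["top"],cv2.COLOR_RGB2GRAY).astype(float);pts=[]
for u in range(297,329):
    v=np.arange(168,197);w=np.clip(110-gr[168:197,u],0,None);
    vc=180.5-(u-313)*0.2;w*=abs(v-vc)<7
    if w.sum()>0:pts.append(ray("top",(u,(w*v).sum()/w.sum()),.03))
pts=np.array(pts);vx=cv2.fitLine(pts[:,:2].astype(np.float32),cv2.DIST_HUBER,0,.001,.001).ravel();print("slot",vx,np.arctan2(vx[1],vx[0]),pts[[0,-1]].round(4))
E
```

```text
red px [np.int64(243), np.int64(111)]
grip (array([ 0.55391695, -0.26240265,  0.06886939, -2.93972181]), np.float64(0.30240918992166177))
grip (array([ 0.55407145, -0.26231156,  0.06897297, -2.93709041]), np.float64(0.3047321770388648))
[[300, 181, 84, 62, 2534], [334, 235, 32, 10, 174]]
both (array([0.59273855, 0.07663924, 0.01662154, 1.82098187]), np.float64(0.06999516022252761))
top (array([0.592287  , 0.0788135 , 0.015     , 1.82484453]), np.float64(0.04793788033982049))
scene (array([0.59142337, 0.07703854, 0.015     , 1.82176711]), np.float64(0.023454898355296794))
slot [ 0.24657093 -0.96912473  0.60847014  0.01442426] -1.321656 [[ 0.5958  0.064   0.03  ]
 [ 0.6211 -0.0359  0.03  ]]
```

```bash
cat >> h.py <<'E'
def to(x,y,z,psi=None):
    s=sensors.sense();R=np.array(s["tool_rot"]);d=R.T@(np.array([x,y,z])-s["position"])
    a=np.arctan2(R[1,0],R[0,0]);t=0 if psi is None else -(((psi-a)+np.pi)%(2*np.pi)-np.pi)
    print("lin",np.round(d/.4,4),"mm",np.round(d*1e3,1),"turn",round(t/2/np.pi,4),"rows>=",max(np.linalg.norm(d)/.05,abs(np.degrees(t))/8.59))
C=np.array([.592,.0778]);YAW=1.821
def fx(x,y=0): return C+[x*np.cos(YAW)-y*np.sin(YAW),x*np.sin(YAW)+y*np.cos(YAW)]
E
python3 - <<'E'
from h import *
for n in M:print([(q,np.round(r["position"],3),round(r["p"],2)) for q in("solvent","stud_grip") for r in finder.look_for(n,q)[:3]])
im=grab_frame("top");
print(ray("top",(433,160),.1),fx(-70),fx(-96,43))
to(.554,-.262,.15,.203)
E
```

```text
[('solvent', array([ 0.703, -0.369,  0.11 ]), 0.93), ('solvent', array([ 0.81 , -0.103,  0.058]), 0.6), ('stud_grip', array([ 0.463, -0.324,  0.062]), 0.88), ('stud_grip', array([ 0.665, -0.219,  0.051]), 0.86), ('stud_grip', array([ 0.568, -0.267,  0.067]), 0.6)]
[('solvent', array([ 0.663, -0.348,  0.135]), 0.89), ('stud_grip', array([ 0.459, -0.318,  0.083]), 0.73), ('stud_grip', array([ 0.552, -0.253,  0.085]), 0.71), ('stud_grip', array([ 0.656, -0.208,  0.083]), 0.56)]
[ 0.67540847 -0.35845468  0.1       ] [ 17.92409069 -67.74254084] [ -17.29934214 -103.57980887]
lin [ 1.0842 -0.4801  0.0903] mm [ 433.7 -192.    36.1] turn 0.0222 rows>= 9.513383533399017
```

>>> play_rows([
  {"grip": 1,"linear": [0.54,-0.24,0],"turn": 0.022},
  {"grip": 1,"linear": [0.54,-0.24,0],"turn": 0.022},
  {"grip": 1,"linear": [0.54,-0.24,0],"turn": 0.022},
  {"grip": 1,"linear": [0.54,-0.24,0],"turn": 0.022},
  {"grip": 1,"linear": [0.54,-0.24,0],"turn": 0.022},
])

```text
t: 1.45
position: [0.383, -0.4234, 0.1863]
tool_rot: [[0.979, 0.204, 0.0], [0.204, -0.979, 0.0], [0.0, -0.0, -1.0]]
contact_force: [0.3, -0.5, -0.2]
opening: 0.999
gripper_force: 0.0
```

Run:
```python
from h import *
to(.554,-.262,.15,.203)
```

```text
lin [ 0.5009 -0.3078  0.0909] mm [ 200.4 -123.1   36.4] turn 0.0004 rows>= 4.759217253793908
```

>>> play_rows([
  {"grip": 1,"linear": [0.5,-0.308,0.09],"turn": 0},
  {"grip": 1,"linear": [0.5,-0.308,0.09],"turn": 0},
  {"grip": 1,"linear": [0.5,-0.308,0.09],"turn": 0},
  {"grip": 1,"linear": [0.5,-0.308,0.09],"turn": 0},
  {"grip": 1,"linear": [0.5,-0.308,0.09],"turn": 0},
])

```text
t: 1.95
position: [0.5538, -0.262, 0.1497]
tool_rot: [[0.979, 0.204, 0.0], [0.204, -0.979, 0.0], [0.0, -0.0, -1.0]]
contact_force: [-0.5, -0.1, 1.4]
opening: 1.001
gripper_force: 0.0
```

Run:
```python
from h import *
to(.554,-.262,.052,.203)
a=grab_frame("scene")[180:270,190:310];b=grab_frame("top")[150:250,330:450]
o=np.vstack([cv2.resize(a,None,fx=3,fy=3,interpolation=2),cv2.resize(b,None,fx=3,fy=3,interpolation=2)])
cv2.imwrite("pics/c2.png",o[:,:,::-1])
```

```text
lin [5.000e-04 1.000e-04 2.443e-01] mm [ 0.2  0.  97.7] turn 0.0004 rows>= 1.9546845689395356
```

View pics/c2.png

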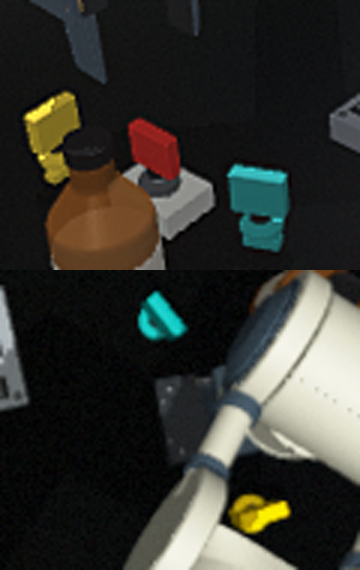

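Scene crop: the fingers straddle the red bar at (154,148), clear of both look-alikes and the bottle. The top view is blocked by the arm. I'll descend.

>>> play_rows([
  {"grip": 1,"linear": [0,0,0.1],"turn": 0},
  {"grip": 1,"linear": [0,0,0.18],"turn": 0},
  {"grip": 1,"linear": [0,0,0.244],"turn": 0},
  {"grip": 1,"linear": [0,0,0.244],"turn": 0},
])

```text
t: 2.45
position: [0.5498, -0.2636, 0.0496]
tool_rot: [[0.979, 0.203, -0.005], [0.203, -0.979, 0.003], [-0.004, -0.004, -1.0]]
contact_force: [-0.1, 0.9, 1.0]
opening: 1.0
gripper_force: 0.0
```

>>> play_rows([
  {"grip": 0,"linear": [0,0,0],"turn": 0},
  {"grip": 0,"linear": [0,0,0],"turn": 0},
  {"grip": 0,"linear": [0,0,0],"turn": 0},
  {"grip": 0,"linear": [0,0,0],"turn": 0},
  {"grip": 0,"linear": [0,0,0],"turn": 0},
], force=30)

```text
t: 2.95
position: [0.5523, -0.2645, 0.0531]
tool_rot: [[0.979, 0.203, 0.001], [0.203, -0.979, -0.0], [0.001, 0.001, -1.0]]
contact_force: [-0.1, 0.5, -0.3]
opening: 0.596
gripper_force: 0.0
```

>>> play_rows([
  {"grip": 0,"linear": [0,0,0],"turn": 0},
  {"grip": 0,"linear": [0,0,0],"turn": 0},
  {"grip": 0,"linear": [0,0,0],"turn": 0},
  {"grip": 0,"linear": [0,0,0],"turn": 0},
  {"grip": 0,"linear": [0,0,0],"turn": 0},
])

```text
t: 3.45
position: [0.552, -0.2643, 0.0525]
tool_rot: [[0.979, 0.203, -0.0], [0.203, -0.979, 0.0], [-0.0, -0.0, -1.0]]
contact_force: [-0.0, -0.9, -0.0]
opening: 0.172
gripper_force: 30.0
```

>>> play_rows([
  {"grip": 0,"linear": [0,0,-0.05],"turn": 0},
  {"grip": 0,"linear": [0,0,-0.12],"turn": 0},
  {"grip": 0,"linear": [0,0,-0.2],"turn": 0},
  {"grip": 0,"linear": [0,0,-0.24],"turn": 0},
  {"grip": 0,"linear": [0,0,-0.24],"turn": 0},
])

```text
t: 3.95
position: [0.5532, -0.2651, 0.1507]
tool_rot: [[0.979, 0.203, 0.003], [0.203, -0.979, -0.002], [0.003, 0.003, -1.0]]
contact_force: [-0.4, 0.4, -2.1]
opening: 0.174
gripper_force: 30.0
```

Run:
```python
from h import *
p=fx(-.07);print(p,fx(-.096,.043))
to(p[0],p[1],.148,1.821)
im=grab_frame("scene");m=red(im,(242,200),45)
s=sensors.sense();print(s["position"],s["gripper_force"])
x,y,z=s["position"]
print((m>0).sum(),fit({"scene":m},[.052,.016,.044],[x,y,z+.0165,.203]))
```

```text
[0.60933209 0.00997966] [ 0.57410866 -0.02585761]
lin [ 0.2771 -0.6447  0.0057] mm [ 110.9 -257.9    2.3] turn -0.2573 rows>= 10.781638079279778
[ 0.55237758 -0.26456027  0.14892474] 29.990310072898865
188 (array([ 0.45967207, -0.22596177,  0.09791496,  0.25545044]), np.float64(0.2908593322386426))
```

>>> play_rows([
  {"grip": 0,"linear": [0.277,-0.645,0],"turn": -0.118},
  {"grip": 0,"linear": [0.277,-0.645,0],"turn": -0.118},
  {"grip": 0,"linear": [0.277,-0.645,0],"turn": -0.118},
  {"grip": 0,"linear": [0.277,-0.645,0],"turn": -0.118},
  {"grip": 0,"linear": [0.277,-0.645,0],"turn": -0.118},
])

```text
t: 4.5
position: [0.6012, -0.0173, 0.1468]
tool_rot: [[0.58, 0.815, -0.002], [0.815, -0.58, 0.0], [-0.001, -0.002, -1.0]]
contact_force: [0.6, 0.2, -2.3]
opening: 0.177
gripper_force: 30.0
```

>>> play_rows([
  {"grip": 0,"linear": [0,0,0],"turn": -0.118},
  {"grip": 0,"linear": [0,0,0],"turn": -0.118},
  {"grip": 0,"linear": [0,0,0],"turn": -0.118},
  {"grip": 0,"linear": [0,0,0],"turn": -0.118},
  {"grip": 0,"linear": [0,0,0],"turn": -0.118},
])

```text
t: 5.0
position: [0.601, -0.0192, 0.1466]
tool_rot: [[-0.123, 0.992, -0.003], [0.992, 0.123, 0.0], [0.001, -0.003, -1.0]]
contact_force: [0.0, 0.1, -1.9]
opening: 0.17
gripper_force: 30.0
```

Run:
```python
from h import *
p=fx(-.07)
to(p[0],p[1],.1,1.821)
```

```text
lin [0.0698 0.03   0.1164] mm [27.9 12.  46.6] turn -0.0203 rows>= 1.112074869077608
```

>>> play_rows([
  {"grip": 0,"linear": [0.07,0.03,0.07],"turn": -0.0203},
  {"grip": 0,"linear": [0.07,0.03,0.13],"turn": -0.0203},
  {"grip": 0,"linear": [0.07,0.03,0.13],"turn": -0.0203},
  {"grip": 0,"linear": [0.07,0.03,0.13],"turn": -0.0203},
])

```text
t: 5.4
position: [0.6098, 0.0096, 0.0957]
tool_rot: [[-0.241, 0.97, -0.002], [0.97, 0.241, 0.0], [0.001, -0.002, -1.0]]
contact_force: [0.7, -0.4, -1.0]
opening: 0.172
gripper_force: 30.0
```

Run:
```python
from h import *
p=fx(-.07);to(p[0],p[1],.085,1.821)
a=grab_frame("scene");b=grab_frame("top")
x,y,z=sensors.sense()["position"];z+=.0165
for nm,n,im,(u,v) in(("a","scene",a,(330,200)),("b","top",b,(311,182))):
    c=proj(n,[[x,y,z],[x,y,z-.0575]]);print(n,c.round(1))
o=np.hstack([cv2.resize(a[160:240,290:370],None,fx=5,fy=5,interpolation=2),cv2.resize(b[145:225,265:345],None,fx=5,fy=5,interpolation=2)])
cv2.imwrite("pics/c3.png",o[:,:,::-1])
```

```text
lin [ 0.0011 -0.001   0.0267] mm [ 0.4 -0.4 10.7] turn -0.0011 rows>= 0.214153426447107
scene [[330.7 192.7]
 [330.5 208.5]]
top [[314.4 176.5]
 [314.1 178.1]]
```

View pics/c3.png

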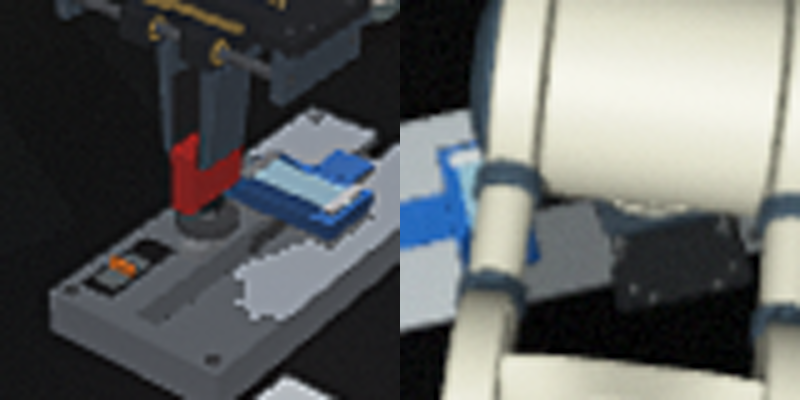

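Scene crop: the stud hangs upright at (207,180), and the slot runs from (150,320) to (290,225) under it. I'll lower it gently and watch the force.

>>> play_rows([
  {"grip": 0,"linear": [0,0,0.025],"turn": -0.001},
  {"grip": 0,"linear": [0,0,0.045],"turn": -0.001},
  {"grip": 0,"linear": [0,0,0.055],"turn": -0.001},
  {"grip": 0,"linear": [0,0,0.06],"turn": -0.001},
  {"grip": 0,"linear": [0,0,0.065],"turn": -0.001},
])

```text
t: 6.0
position: [0.6106, 0.0098, 0.0704]
tool_rot: [[-0.248, 0.969, -0.0], [0.969, 0.248, 0.0], [0.0, -0.0, -1.0]]
contact_force: [-0.6, 0.4, -1.3]
opening: 0.17
gripper_force: 30.0
```

>>> play_rows([
  {"grip": 0,"linear": [0,-0.002,0.005],"turn": 0},
  {"grip": 0,"linear": [0,-0.002,0.012],"turn": 0},
  {"grip": 0,"linear": [0,-0.002,0.018],"turn": 0},
  {"grip": 0,"linear": [0,-0.002,0.018],"turn": 0},
])

```text
t: 6.4
position: [0.6097, 0.0096, 0.063]
tool_rot: [[-0.248, 0.969, -0.0], [0.969, 0.248, 0.0], [0.0, -0.0, -1.0]]
contact_force: [-0.2, -0.9, -2.4]
opening: 0.171
gripper_force: 30.0
```

In the slot (no contact at 10 mm below deck contact height). On to the flange.

>>> play_rows([
  {"grip": 0,"linear": [0,0,0.008],"turn": 0},
  {"grip": 0,"linear": [0,0,0.012],"turn": 0},
  {"grip": 0,"linear": [0,0,0.015],"turn": 0},
  {"grip": 0,"linear": [0,0,0.015],"turn": 0},
])

```text
t: 6.8
position: [0.6097, 0.0096, 0.0571]
tool_rot: [[-0.248, 0.969, -0.0], [0.969, 0.248, 0.0], [0.0, -0.0, -1.0]]
contact_force: [-0.2, -0.1, -1.9]
opening: 0.172
gripper_force: 30.0
```

>>> play_rows([
  {"grip": 0,"linear": [0,0,0.003],"turn": 0},
  {"grip": 0,"linear": [0,0,0.003],"turn": 0},
])

```text
t: 7.0
position: [0.61, 0.0096, 0.0564]
tool_rot: [[-0.248, 0.969, 0.0], [0.969, 0.248, -0.0], [-0.0, 0.0, -1.0]]
contact_force: [-1.8, 0.3, 2.2]
opening: 0.173
gripper_force: 30.0
```

>>> play_rows([
  {"grip": 0,"linear": [0,0,0.003],"turn": 0},
  {"grip": 0,"linear": [0,0,0.003],"turn": 0},
])

```text
t: 7.2
position: [0.6102, 0.0096, 0.0563]
tool_rot: [[-0.248, 0.969, 0.001], [0.969, 0.248, -0.0], [-0.0, 0.001, -1.0]]
contact_force: [-6.6, 0.9, 21.3]
opening: 0.176
gripper_force: 30.1
```

>>> play_rows([
  {"grip": 0,"linear": [0,0,-0.0035],"turn": 0},
  {"grip": 0,"linear": [0.03,0,-0.0035],"turn": 0},
  {"grip": 0,"linear": [0.06,0,-0.0035],"turn": 0},
  {"grip": 0,"linear": [0.09,0,-0.0035],"turn": 0},
  {"grip": 0,"linear": [0.12,0,-0.0035],"turn": 0},
])

```text
t: 7.7
position: [0.5978, 0.0574, 0.0564]
tool_rot: [[-0.248, 0.969, 0.0], [0.969, 0.248, -0.0], [-0.0, 0.0, -1.0]]
contact_force: [1.0, -2.6, 2.8]
opening: 0.171
gripper_force: 30.0
```

```bash
cat >> h.py <<'E'
def st():
    s=sensors.sense();c,q=np.cos(YAW),np.sin(YAW);F=np.array([[c,q,0],[-q,c,0],[0,0,1]])
    d=np.array(s["position"])-[*C,0];print("fixture xyz mm",(F@d*1e3).round(1),"F",(F@s["contact_force"]).round(1),"T",(F@s["ft_torque"]).round(2),"t",s["t"],"op",s["opening"],"axis z",np.round(s["tool_rot"],3)[:,2],"rel",(F@np.array(s["tool_rot"])[:,0]).round(4))
E
python3 -c "from h import *;st()"
```

```text
fixture xyz mm [-21.2  -0.6  56.4] F [-2.7 -0.3  2.8] T [-0.15  0.81 -0.07] t 7.7 op 0.17087017582250583 axis z [ 0. -0. -1.] rel [ 1.e+00  8.e-04 -2.e-04]
```

>>> play_rows([
  {"grip": 0,"linear": [0.01,0,0],"turn": 0},
  {"grip": 0,"linear": [0.02,0,0],"turn": 0},
  {"grip": 0,"linear": [0.03,0,0],"turn": 0},
  {"grip": 0,"linear": [0.04,0,0],"turn": 0},
  {"grip": 0,"linear": [0.05,0,0],"turn": 0},
])

```text
t: 8.2
position: [0.5931, 0.0752, 0.0564]
tool_rot: [[-0.247, 0.969, 0.0], [0.969, 0.247, -0.0], [-0.0, 0.0, -1.0]]
contact_force: [0.1, -5.5, 2.8]
opening: 0.17
gripper_force: 30.0
```

```bash
python3 -c "from h import *;st()"
```

```text
fixture xyz mm [-2.8 -0.5 56.4] F [-5.3  1.3  2.8] T [-0.09  1.24  0.01] t 8.2 op 0.16955686063037348 axis z [ 0. -0. -1.] rel [ 1.e+00 -1.e-04 -4.e-04]
```

>>> play_rows([
  {"grip": 0,"linear": [0.01,0,0],"turn": 0},
  {"grip": 0,"linear": [0.02,0,0],"turn": 0},
  {"grip": 0,"linear": [0.03,0,0],"turn": 0},
  {"grip": 0,"linear": [0.035,0,0],"turn": 0},
])

```text
t: 8.6
position: [0.5896, 0.0889, 0.0564]
tool_rot: [[-0.248, 0.969, 0.0], [0.969, 0.248, -0.0], [-0.0, 0.0, -1.0]]
contact_force: [1.8, -5.7, 3.1]
opening: 0.174
gripper_force: 30.0
```

```bash
python3 -c "from h import *;st()"
```

```text
fixture xyz mm [11.4 -0.5 56.4] F [-5.9 -0.3  3.1] T [-0.13  1.32  0.05] t 8.6 op 0.17405299259900509 axis z [ 0. -0. -1.] rel [ 1.e+00  0.e+00 -3.e-04]
```

>>> play_rows([
  {"grip": 0,"linear": [0.008,0,0],"turn": 0},
  {"grip": 0,"linear": [0.016,0,0],"turn": 0},
  {"grip": 0,"linear": [0.02,0,0],"turn": 0},
  {"grip": 0,"linear": [0.024,0,0],"turn": 0},
])

```text
t: 9.0
position: [0.5873, 0.0981, 0.0564]
tool_rot: [[-0.248, 0.969, 0.0], [0.969, 0.248, -0.0], [-0.0, 0.0, -1.0]]
contact_force: [0.3, -5.3, 3.4]
opening: 0.174
gripper_force: 30.0
```

>>> play_rows([
  {"grip": 0,"linear": [0.004,0,0],"turn": 0},
  {"grip": 0,"linear": [0.008,0,0],"turn": 0},
])

```text
t: 9.2
position: [0.5865, 0.1011, 0.0564]
tool_rot: [[-0.248, 0.969, 0.0], [0.969, 0.248, -0.0], [-0.0, 0.0, -1.0]]
contact_force: [1.3, -6.0, 3.9]
opening: 0.177
gripper_force: 30.0
```

>>> play_rows([
  {"grip": 0,"linear": [0.004,0,0],"turn": 0},
  {"grip": 0,"linear": [0.008,0,0],"turn": 0},
])

```text
t: 9.4
position: [0.5858, 0.1042, 0.0564]
tool_rot: [[-0.247, 0.969, 0.0], [0.969, 0.247, -0.0], [-0.0, 0.0, -1.0]]
contact_force: [0.7, -5.0, 3.0]
opening: 0.175
gripper_force: 30.0
```

>>> play_rows([
  {"grip": 0,"linear": [0.005,0,0],"turn": 0},
  {"grip": 0,"linear": [0.009,0,0],"turn": 0},
])

```text
t: 9.6
position: [0.5849, 0.1077, 0.0564]
tool_rot: [[-0.248, 0.969, 0.0], [0.969, 0.248, -0.0], [-0.0, 0.0, -1.0]]
contact_force: [1.1, -6.1, 3.6]
opening: 0.173
gripper_force: 30.0
```

>>> play_rows([
  {"grip": 0,"linear": [0.005,0,0],"turn": 0},
  {"grip": 0,"linear": [0.009,0,0],"turn": 0},
])

```text
t: 9.8
position: [0.584, 0.1112, 0.0564]
tool_rot: [[-0.248, 0.969, 0.0], [0.969, 0.248, -0.0], [-0.0, 0.0, -1.0]]
contact_force: [1.9, -5.7, 3.4]
opening: 0.168
gripper_force: 30.0
```

>>> play_rows([
  {"grip": 0,"linear": [0.005,0,0],"turn": 0},
  {"grip": 0,"linear": [0.009,0,0],"turn": 0},
])

```text
t: 10.0
position: [0.5831, 0.1146, 0.0564]
tool_rot: [[-0.248, 0.969, 0.0], [0.969, 0.248, -0.0], [-0.0, 0.0, -1.0]]
contact_force: [1.5, -5.7, 3.3]
opening: 0.172
gripper_force: 30.0
```

>>> play_rows([
  {"grip": 0,"linear": [0.005,0,0],"turn": 0},
  {"grip": 0,"linear": [0.009,0,0],"turn": 0},
])

```text
t: 10.2
position: [0.5822, 0.1181, 0.0564]
tool_rot: [[-0.248, 0.969, 0.0], [0.969, 0.248, -0.0], [-0.0, 0.0, -1.0]]
contact_force: [2.3, -6.0, 3.0]
opening: 0.17
gripper_force: 30.0
```

>>> play_rows([
  {"grip": 0,"linear": [0.005,0,0],"turn": 0},
  {"grip": 0,"linear": [0.009,0,0],"turn": 0},
])

```text
t: 10.4
position: [0.5813, 0.1217, 0.0564]
tool_rot: [[-0.248, 0.969, 0.0], [0.969, 0.248, -0.0], [-0.0, 0.0, -1.0]]
contact_force: [1.2, -5.5, 2.3]
opening: 0.172
gripper_force: 30.0
```

>>> play_rows([
  {"grip": 0,"linear": [0.005,0,0],"turn": 0},
  {"grip": 0,"linear": [0.009,0,0],"turn": 0},
])

```text
t: 10.6
position: [0.5804, 0.1251, 0.0563]
tool_rot: [[-0.248, 0.969, 0.0], [0.969, 0.248, -0.0], [-0.0, 0.0, -1.0]]
contact_force: [1.1, -6.4, 3.4]
opening: 0.171
gripper_force: 30.0
```

>>> play_rows([
  {"grip": 0,"linear": [0.005,0,0],"turn": 0},
  {"grip": 0,"linear": [0.009,0,0],"turn": 0},
])

```text
t: 10.8
position: [0.5795, 0.1286, 0.0564]
tool_rot: [[-0.248, 0.969, 0.0], [0.969, 0.248, -0.0], [-0.0, 0.0, -1.0]]
contact_force: [1.0, -5.4, 3.7]
opening: 0.174
gripper_force: 30.0
```

>>> play_rows([
  {"grip": 0,"linear": [0.005,0,0],"turn": 0},
  {"grip": 0,"linear": [0.009,0,0],"turn": 0},
])

```text
t: 11.0
position: [0.5786, 0.1321, 0.0564]
tool_rot: [[-0.248, 0.969, 0.0], [0.969, 0.248, -0.0], [-0.0, 0.0, -1.0]]
contact_force: [1.6, -5.8, 2.8]
opening: 0.171
gripper_force: 30.0
```

>>> play_rows([
  {"grip": 0,"linear": [0.005,0,0],"turn": 0},
  {"grip": 0,"linear": [0.009,0,0],"turn": 0},
])

```text
t: 11.2
position: [0.5778, 0.1353, 0.0565]
tool_rot: [[-0.248, 0.969, 0.0], [0.969, 0.248, -0.001], [-0.001, 0.0, -1.0]]
contact_force: [1.1, -10.2, 8.1]
opening: 0.172
gripper_force: 30.0
```

Run:
```python
from h import *
st()
a=grab_frame("scene");cv2.imwrite("pics/c4.png",cv2.resize(a[140:250,280:400],None,fx=5,fy=5,interpolation=2)[:,:,::-1])
```

```text
fixture xyz mm [59.2 -0.5 56.5] F [-10.2   1.4   8.1] T [ 0.16  2.28 -0.01] t 11.2 op 0.1717545144020362 axis z [ 0.    -0.001 -1.   ] rel [ 1.e+00  1.e-04 -1.e-03]
```

View pics/c4.png

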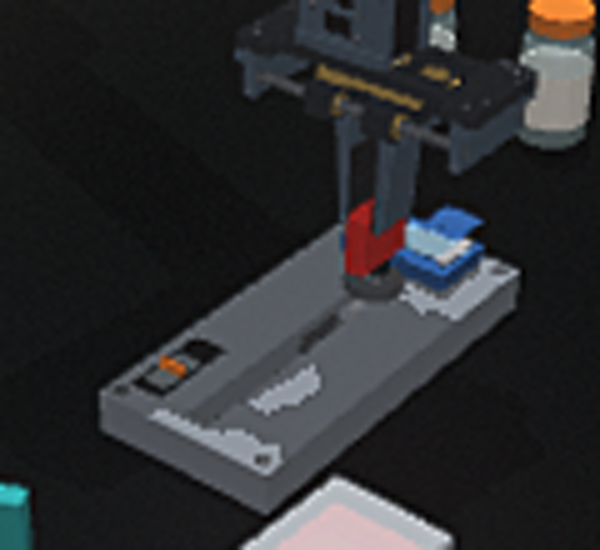

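Scene crop: the stud is upright at (370,270) with the carriage pushed back. The force and tilting moment both jumped at fixture x = 59, so the head is on the stop. I'll ease back about 4.5 mm and turn.

>>> play_rows([
  {"grip": 0,"linear": [-0.006,0,0],"turn": 0},
  {"grip": 0,"linear": [-0.0125,0,0],"turn": 0},
  {"grip": 0,"linear": [-0.0125,0,0],"turn": 0},
])

```text
t: 11.55
position: [0.5788, 0.131, 0.0563]
tool_rot: [[-0.247, 0.969, -0.0], [0.969, 0.247, 0.0], [0.0, -0.0, -1.0]]
contact_force: [0.1, 0.1, 4.6]
opening: 0.172
gripper_force: 30.0
```

```bash
python3 -c "from h import *;st();print(sensors.sense()['q'])"
```

```text
fixture xyz mm [54.8 -0.4 56.3] F [ 0.  -0.1  4.6] T [-0.09  0.03 -0.03] t 11.55 op 0.17173317393874216 axis z [-0.  0. -1.] rel [ 1.e+00 -2.e-04  4.e-04]
[ 1.21713187e-01  6.00317231e-01  1.56209115e+00  4.51596957e-04
  9.79234316e-01 -1.28544388e-01]
```

>>> play_rows([
  {"grip": 0,"linear": [0,0,-0.0005],"turn": 0.015},
  {"grip": 0,"linear": [0,0,-0.0005],"turn": 0.03},
  {"grip": 0,"linear": [0,0,-0.0005],"turn": 0.045},
  {"grip": 0,"linear": [0,0,-0.0005],"turn": 0.06},
])

```text
t: 11.95
position: [0.5774, 0.1313, 0.0564]
tool_rot: [[0.13, 0.992, -0.002], [0.992, -0.13, 0.0], [-0.0, -0.002, -1.0]]
contact_force: [-6.3, 0.4, 9.5]
opening: 0.171
gripper_force: 30.1
```

```bash
python3 -c "from h import *;st()"
```

```text
fixture xyz mm [55.4  0.9 56.4] F [2.  5.9 9.5] T [ 1.13 -0.63  0.26] t 11.95 op 0.17092381310320723 axis z [-0.002  0.    -1.   ] rel [ 9.284e-01 -3.715e-01 -1.000e-04]
```

>>> play_rows([
  {"grip": 0,"linear": [0,0,-0.001],"turn": 0},
  {"grip": 0,"linear": [0,0,-0.001],"turn": 0},
])

```text
t: 12.15
position: [0.578, 0.1308, 0.0565]
tool_rot: [[0.125, 0.992, -0.002], [0.992, -0.125, -0.001], [-0.001, -0.001, -1.0]]
contact_force: [-2.7, -3.6, 1.0]
opening: 0.176
gripper_force: 30.0
```

```bash
python3 -c "from h import *;st()"
```

```text
fixture xyz mm [54.8  0.4 56.5] F [-2.9  3.5  1. ] T [0.78 0.65 0.1 ] t 12.15 op 0.1758181894251337 axis z [-0.002 -0.001 -1.   ] rel [ 9.303e-01 -3.669e-01 -7.000e-04]
```

Fine: the forces are small. I'll carry on in the same direction, from 21.5° to 90°.

>>> play_rows([
  {"grip": 0,"linear": [0,0,0],"turn": 0.015},
  {"grip": 0,"linear": [0,0,0],"turn": 0.03},
  {"grip": 0,"linear": [0,0,0],"turn": 0.045},
  {"grip": 0,"linear": [0,0,0],"turn": 0.06},
  {"grip": 0,"linear": [0,0,0],"turn": 0.075},
])

```text
t: 12.65
position: [0.578, 0.1309, 0.0565]
tool_rot: [[0.565, 0.825, -0.002], [0.825, -0.565, -0.0], [-0.001, -0.001, -1.0]]
contact_force: [-2.8, -2.6, 0.1]
opening: 0.171
gripper_force: 30.0
```

```bash
python3 -c "from h import *;st()"
```

```text
fixture xyz mm [54.9  0.4 56.5] F [-1.9  3.3  0.1] T [0.76 0.37 0.09] t 12.65 op 0.1711572413138189 axis z [-0.002 -0.    -1.   ] rel [ 0.6596 -0.7516 -0.0012]
```

>>> play_rows([
  {"grip": 0,"linear": [0,0,0],"turn": 0.02},
  {"grip": 0,"linear": [0,0,0],"turn": 0.04},
  {"grip": 0,"linear": [0,0,0],"turn": 0.06},
  {"grip": 0,"linear": [0,0,0],"turn": 0.08},
  {"grip": 0,"linear": [0,0,0],"turn": 0.1},
])

```text
t: 13.15
position: [0.5782, 0.1309, 0.0565]
tool_rot: [[0.942, 0.334, -0.001], [0.334, -0.942, -0.0], [-0.001, -0.0, -1.0]]
contact_force: [-2.4, -2.4, 0.2]
opening: 0.172
gripper_force: 30.0
```

>>> play_rows([
  {"grip": 0,"linear": [0,0,0],"turn": 0.015},
  {"grip": 0,"linear": [0,0,0],"turn": 0.015},
])

```text
t: 13.35
position: [0.5784, 0.1309, 0.0566]
tool_rot: [[0.969, 0.247, -0.001], [0.247, -0.969, -0.0], [-0.001, 0.0, -1.0]]
contact_force: [-0.4, -3.3, -2.4]
opening: 0.169
gripper_force: 30.0
```

```bash
python3 -c "from h import *;st()"
```

```text
fixture xyz mm [54.8  0.  56.6] F [-3.1  1.2 -2.4] T [0.4  0.79 0.02] t 13.35 op 0.1691698658325951 axis z [-0.001 -0.    -1.   ] rel [-5.e-04 -1.e+00 -9.e-04]
```

>>> play_rows([
  {"grip": 0,"linear": [0,0.0075,0],"turn": 0},
  {"grip": 0,"linear": [0,0.015,0],"turn": 0},
  {"grip": 0,"linear": [0,0.0225,0],"turn": 0},
  {"grip": 0,"linear": [0,0.03,0],"turn": 0},
  {"grip": 0,"linear": [0,0.03,0],"turn": 0},
])

```text
t: 13.85
position: [0.5819, 0.1189, 0.0569]
tool_rot: [[0.969, 0.248, -0.0], [0.248, -0.969, -0.0], [-0.0, 0.0, -1.0]]
contact_force: [-0.6, -3.5, -3.0]
opening: 0.174
gripper_force: 30.0
```

```bash
python3 -c "from h import *;st()"
```

```text
fixture xyz mm [42.4 -0.4 56.9] F [-3.3  1.5 -3. ] T [0.45 0.85 0.  ] t 13.85 op 0.1737661333107306 axis z [-0. -0. -1.] rel [ 3.e-04 -1.e+00 -0.e+00]
```

>>> play_rows([
  {"grip": 0,"linear": [0,0.004,0.001],"turn": 0},
  {"grip": 0,"linear": [0,0.0065,0.0015],"turn": 0},
  {"grip": 0,"linear": [0,0.0065,0.0015],"turn": 0},
])

```text
t: 14.15
position: [0.5823, 0.1177, 0.0566]
tool_rot: [[0.969, 0.248, -0.0], [0.248, -0.969, 0.001], [0.0, -0.001, -1.0]]
contact_force: [-3.2, 2.9, 3.3]
opening: 0.173
gripper_force: 30.1
```

```bash
python3 -c "from h import *;st()"
```

```text
fixture xyz mm [41.1 -0.5 56.6] F [3.6 2.4 3.3] T [ 0.62 -1.1   0.04] t 14.15 op 0.17265776493920187 axis z [-0.     0.001 -1.   ] rel [ 2.e-04 -1.e+00  3.e-04]
```

The pull-back force reversed at x = 41, so the head is on the shoulders. Releasing.

>>> play_rows([
  {"grip": 0.5,"linear": [0,0,0],"turn": 0},
  {"grip": 0.5,"linear": [0,0,0],"turn": 0},
  {"grip": 0.5,"linear": [0,0,0],"turn": 0},
  {"grip": 0.5,"linear": [0,0,0],"turn": 0},
  {"grip": 0.5,"linear": [0,0,0],"turn": 0},
])

```text
t: 14.65
position: [0.5825, 0.117, 0.0563]
tool_rot: [[0.969, 0.248, 0.0], [0.248, -0.969, 0.0], [0.0, 0.0, -1.0]]
contact_force: [-0.2, -0.2, -0.2]
opening: 0.5
gripper_force: 0.0
```

>>> play_rows([
  {"grip": 0.5,"linear": [0,0,-0.06],"turn": 0},
  {"grip": 0.5,"linear": [0,0,-0.14],"turn": 0},
  {"grip": 0.5,"linear": [0,0,-0.2],"turn": 0},
  {"grip": 0.5,"linear": [0,0,-0.2],"turn": 0},
])

```text
t: 15.05
position: [0.5844, 0.1172, 0.1396]
tool_rot: [[0.969, 0.248, 0.005], [0.248, -0.969, 0.001], [0.005, 0.001, -1.0]]
contact_force: [-0.6, -0.2, -0.4]
opening: 0.501
gripper_force: 0.0
```

Run:
```python
from h import *
st();p=fx(-.114,.043);print(p)
to(p[0],p[1],.12,1.821-np.pi/2);to(p[0],p[1],.12,1.821)
a=grab_frame("scene");cv2.imwrite("pics/c5.png",cv2.resize(a[140:250,280:400],None,fx=5,fy=5,interpolation=2)[:,:,::-1])
```

```text
fixture xyz mm [ 40.   -2.4 139.6] F [-0.   0.6 -0.4] T [-0.    0.01  0.05] t 15.05 op 0.5008307717988675 axis z [ 0.005  0.001 -1.   ] rel [ 3.0e-04 -1.0e+00  5.4e-03]
[ 0.57856548 -0.04329713]
lin [-0.1138  0.385   0.0487] mm [-45.5 154.   19.5] turn 0.0 rows>= 3.2350493645424248
lin [-0.1138  0.385   0.0487] mm [-45.5 154.   19.5] turn -0.25 rows>= 10.475356928639943
```

View pics/c5.png

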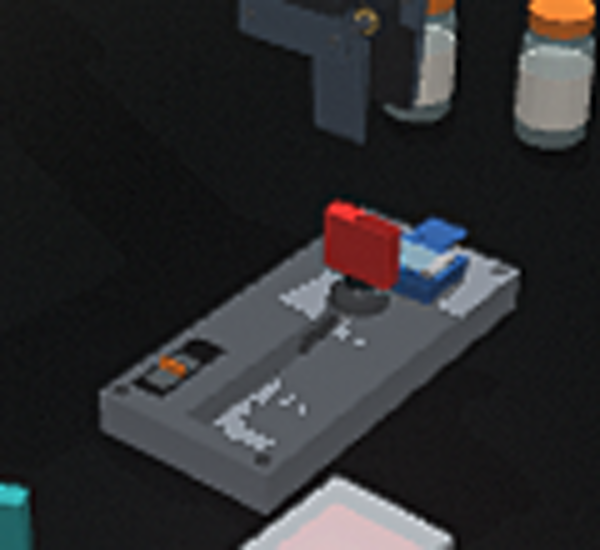

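Scene crop: the stud is upright at (360,260) with its bar across the slot, and the carriage is held back at (430,265). The switch ridge is at (172,365). Next I'll move behind the switch with the fingers shut.

>>> play_rows([
  {"grip": 0,"linear": [-0.113,0.398,0],"turn": 0},
  {"grip": 0,"linear": [-0.113,0.398,0],"turn": 0},
  {"grip": 0,"linear": [-0.113,0.398,0],"turn": 0},
  {"grip": 0,"linear": [-0.113,0.398,0],"turn": 0},
  {"grip": 0,"linear": [-0.113,0.398,0.1],"turn": 0},
])

```text
t: 15.6
position: [0.5809, -0.0516, 0.0988]
tool_rot: [[0.97, 0.245, 0.007], [0.245, -0.97, -0.002], [0.006, 0.003, -1.0]]
contact_force: [1.2, 0.7, -0.7]
opening: 0.092
gripper_force: 0.0
```

>>> play_rows([
  {"grip": 0,"linear": [0,0,0.05],"turn": 0},
  {"grip": 0,"linear": [0,0,0.05],"turn": 0},
  {"grip": 0,"linear": [0,0,0.05],"turn": 0},
  {"grip": 0,"linear": [0,0,0.05],"turn": 0},
])

```text
t: 16.0
position: [0.5788, -0.0483, 0.0773]
tool_rot: [[0.969, 0.248, 0.001], [0.248, -0.969, -0.0], [0.001, 0.001, -1.0]]
contact_force: [-0.3, -0.2, -0.6]
opening: 0.007
gripper_force: 0.0
```

Run:
```python
from h import *
st();p=fx(-.120,.043)
to(p[0],p[1],.0335,1.821-np.pi/2)
a=grab_frame("scene");hsv=cv2.cvtColor(a,cv2.COLOR_RGB2HSV)
m=((hsv[...,0]>5)&(hsv[...,0]<20)&(hsv[...,1]>150)&(hsv[...,2]>90));m[:200]=0;m[230:]=0;m[:,:295]=0;m[:,335:]=0
v,u=np.nonzero(m);q=ray("scene",(u.mean(),v.mean()),.0345);d=q[:2]-C;print(len(u),u.mean(),v.mean(),"ridge fixture",d@[np.cos(YAW),np.sin(YAW)],d@[-np.sin(YAW),np.cos(YAW)])
cv2.imwrite("pics/c6.png",cv2.resize(a[140:250,260:380],None,fx=5,fy=5,interpolation=2)[:,:,::-1])
```

```text
fixture xyz mm [-118.9   44.    77.3] F [-0.1  0.3 -0.6] T [-0.01 -0.04  0.02] t 16.0 op 0.006897364795707933 axis z [ 0.001 -0.    -1.   ] rel [ 6.0e-04 -1.0e+00  1.3e-03]
lin [0.0025 0.0027 0.1095] mm [ 1.   1.1 43.8] turn 0.0001 rows>= 0.8765015188309755
12 313.9166666666667 212.83333333333334 ridge fixture -0.09754068382631145 0.043010387239385064
```

View pics/c6.png

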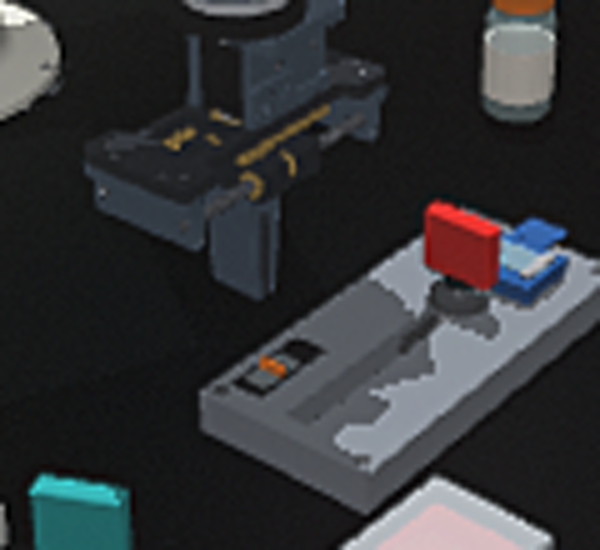

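Scene crop: the shut fingers are above and behind the ridge at (272,365), and the stud is still upright and locked. Descending.

>>> play_rows([
  {"grip": 0,"linear": [0.0025,0.005,0.05],"turn": 0},
  {"grip": 0,"linear": [0.0025,0.005,0.085],"turn": 0},
  {"grip": 0,"linear": [0.0025,0.005,0.1],"turn": 0},
  {"grip": 0,"linear": [0.0025,0.005,0.108],"turn": 0},
  {"grip": 0,"linear": [0.0025,0.005,0.108],"turn": 0},
])

```text
t: 16.55
position: [0.5798, -0.0501, 0.0335]
tool_rot: [[0.969, 0.248, 0.0], [0.248, -0.969, -0.0], [0.0, 0.0, -1.0]]
contact_force: [-0.3, 0.4, 0.3]
opening: 0.002
gripper_force: 0.0
```

>>> play_rows([
  {"grip": 0,"linear": [0,-0.004,0],"turn": 0},
  {"grip": 0,"linear": [0,-0.008,0],"turn": 0},
  {"grip": 0,"linear": [0,-0.012,0],"turn": 0},
])

```text
t: 16.85
position: [0.5785, -0.0454, 0.0335]
tool_rot: [[0.969, 0.248, 0.001], [0.248, -0.969, -0.0], [0.001, 0.0, -1.0]]
contact_force: [0.2, 0.4, -0.2]
opening: 0.005
gripper_force: 0.0
```

```bash
python3 -c "from h import *;st()"
```

```text
fixture xyz mm [-116.    43.6   33.5] F [ 0.3 -0.3 -0.2] T [-0.04 -0.01 -0.06] t 16.85 op 0.005270138070539284 axis z [ 0.001 -0.    -1.   ] rel [ 3.e-04 -1.e+00  5.e-04]
```

>>> play_rows([
  {"grip": 0,"linear": [0,-0.004,0],"turn": 0},
  {"grip": 0,"linear": [0,-0.008,0],"turn": 0},
  {"grip": 0,"linear": [0,-0.012,0],"turn": 0},
  {"grip": 0,"linear": [0,-0.016,0],"turn": 0},
])

```text
t: 17.25
position: [0.5767, -0.0392, 0.0331]
tool_rot: [[0.969, 0.248, -0.0], [0.248, -0.969, 0.0], [-0.0, -0.0, -1.0]]
contact_force: [0.2, -0.3, 0.3]
opening: 0.006
gripper_force: 0.0
```

```bash
python3 -c "from h import *;st()"
```

```text
fixture xyz mm [-109.5   43.8   33.1] F [-0.3 -0.1  0.3] T [-0.01 -0.05  0.  ] t 17.25 op 0.005854447238695361 axis z [-0.  0. -1.] rel [ 3.e-04 -1.e+00 -0.e+00]
```

>>> play_rows([
  {"grip": 0,"linear": [0,-0.004,0],"turn": 0},
  {"grip": 0,"linear": [0,-0.008,0],"turn": 0},
  {"grip": 0,"linear": [0,-0.012,0],"turn": 0},
])

```text
t: 17.55
position: [0.5755, -0.0346, 0.0331]
tool_rot: [[0.969, 0.248, 0.0], [0.248, -0.969, -0.0], [0.0, 0.0, -1.0]]
contact_force: [0.0, 0.1, -0.5]
opening: 0.008
gripper_force: 0.0
```

```bash
python3 -c "
from h import *;st()
a=grab_frame('scene');hsv=cv2.cvtColor(a,cv2.COLOR_RGB2HSV)
m=((hsv[...,0]>5)&(hsv[...,0]<20)&(hsv[...,1]>150)&(hsv[...,2]>90));m[:200]=0;m[230:]=0;m[:,:295]=0;m[:,335:]=0
v,u=np.nonzero(m);print(len(u),u.mean(),v.mean())"
```

```text
fixture xyz mm [-104.8   43.8   33.1] F [ 0.1 -0.  -0.5] T [-0.    0.02  0.  ] t 17.55 op 0.007960980133197433 axis z [ 0. -0. -1.] rel [ 2.e-04 -1.e+00  0.e+00]
12 313.9166666666667 212.83333333333334
```

>>> play_rows([
  {"grip": 0,"linear": [0,-0.004,0],"turn": 0},
  {"grip": 0,"linear": [0,-0.008,0],"turn": 0},
])

```text
t: 17.8
position: [0.5747, -0.0315, 0.0331]
tool_rot: [[0.969, 0.248, -0.0], [0.248, -0.969, 0.0], [-0.0, -0.0, -1.0]]
contact_force: [0.2, -0.2, 0.2]
opening: 0.003
gripper_force: 0.0
```

```bash
python3 -c "from h import *;st()"
```

```text
fixture xyz mm [-101.6   43.8   33.1] F [-0.3 -0.2  0.2] T [ 0.02 -0.01 -0.07] t 17.8 op 0.003122949775824178 axis z [-0.  0. -1.] rel [ 1.e-04 -1.e+00 -0.e+00]
```

>>> play_rows([
  {"grip": 0,"linear": [0,-0.004,0],"turn": 0},
  {"grip": 0,"linear": [0,-0.008,0],"turn": 0},
])

```text
t: 18.0
position: [0.5739, -0.0283, 0.0331]
tool_rot: [[0.969, 0.248, -0.0], [0.248, -0.969, 0.0], [-0.0, -0.0, -1.0]]
contact_force: [-0.1, 0.6, -1.0]
opening: 0.007
gripper_force: 0.0
```

```bash
cat >> h.py <<'E'
def ridge():
    a=grab_frame('scene');hsv=cv2.cvtColor(a,cv2.COLOR_RGB2HSV)
    m=((hsv[...,0]>5)&(hsv[...,0]<20)&(hsv[...,1]>150)&(hsv[...,2]>90));m[:200]=0;m[230:]=0;m[:,:295]=0;m[:,335:]=0
    v,u=np.nonzero(m);d=ray("scene",(u.mean(),v.mean()),.0345)[:2]-C;print("ridge",len(u),d@[np.cos(YAW),np.sin(YAW)],d@[-np.sin(YAW),np.cos(YAW)]);return a
E
python3 -c "from h import *;st();ridge()"
```

```text
fixture xyz mm [-98.4  43.8  33.1] F [ 0.6 -0.1 -1. ] T [-0.03  0.03  0.04] t 18.0 op 0.006671583912075978 axis z [-0.  0. -1.] rel [ 2.e-04 -1.e+00 -0.e+00]
ridge 12 -0.09754068382631145 0.043010387239385064
```

Run:
```python
from h import *
a=ridge();cv2.imwrite("pics/c7.png",cv2.resize(a[150:240,280:380],None,fx=6,fy=6,interpolation=2)[:,:,::-1])
s=sensors.sense();x,y,z=s["position"];print((proj("scene",[[x,y,z]])-[280,150])*6, (proj("scene",[[*fx(-.096,.043),.034]])-[280,150])*6)
```

```text
ridge 12 -0.09754068382631145 0.043010387239385064
[[201.44339264 379.25995864]] [[205.42631232 376.43174825]]
```

View pics/c7.png

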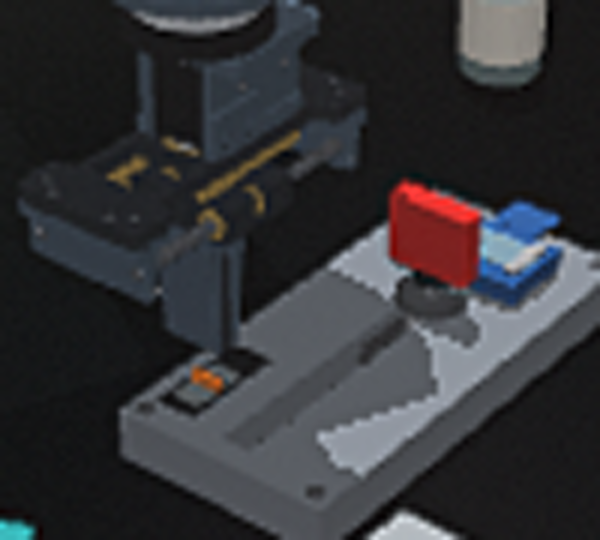

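Scene crop: the fingertips' lower end is at (203,345), but the reported TCP projects to (201,379). The real tips are therefore about 17–20 mm above the reported TCP, and they passed over the ridge at (207,377). I'll back off and feel down for the deck.

>>> play_rows([
  {"grip": 0,"linear": [0,0.03,0],"turn": 0},
  {"grip": 0,"linear": [0,0.065,0],"turn": 0},
  {"grip": 0,"linear": [0,0.065,0.0],"turn": 0},
  {"grip": 0,"linear": [0,0.065,0.012],"turn": 0},
  {"grip": 0,"linear": [0,0.065,0.02],"turn": 0},
])

```text
t: 18.6
position: [0.5802, -0.0538, 0.0246]
tool_rot: [[0.969, 0.247, -0.0], [0.247, -0.969, 0.0], [-0.0, -0.0, -1.0]]
contact_force: [-0.9, -0.2, 0.3]
opening: 0.006
gripper_force: 0.0
```

```bash
python3 -c "from h import *;st()"
```

```text
fixture xyz mm [-124.6   44.    24.6] F [-0.   0.9  0.3] T [0.04 0.01 0.03] t 18.6 op 0.006447562043584992 axis z [-0.  0. -1.] rel [-2.e-04 -1.e+00 -3.e-04]
```

>>> play_rows([
  {"grip": 0,"linear": [0,0,0.004],"turn": 0},
  {"grip": 0,"linear": [0,0,0.007],"turn": 0},
])

```text
t: 18.8
position: [0.5802, -0.0534, 0.022]
tool_rot: [[0.969, 0.248, -0.001], [0.248, -0.969, 0.0], [-0.0, -0.0, -1.0]]
contact_force: [0.1, -1.0, -0.4]
opening: 0.005
gripper_force: 0.0
```

>>> play_rows([
  {"grip": 0,"linear": [0,0,0.0025],"turn": 0},
  {"grip": 0,"linear": [0,0,0.0025],"turn": 0},
])

```text
t: 19.0
position: [0.5804, -0.0535, 0.0212]
tool_rot: [[0.969, 0.248, -0.0], [0.248, -0.969, 0.0], [-0.0, -0.0, -1.0]]
contact_force: [-0.1, 0.0, 0.5]
opening: 0.003
gripper_force: 0.0
```

>>> play_rows([
  {"grip": 0,"linear": [0,0,0.0025],"turn": 0},
  {"grip": 0,"linear": [0,0,0.0025],"turn": 0},
])

```text
t: 19.2
position: [0.5804, -0.0536, 0.0203]
tool_rot: [[0.969, 0.248, -0.0], [0.248, -0.969, -0.0], [-0.0, -0.0, -1.0]]
contact_force: [-0.1, 0.6, 0.4]
opening: 0.001
gripper_force: 0.0
```

>>> play_rows([
  {"grip": 0,"linear": [0,0,0.0025],"turn": 0},
  {"grip": 0,"linear": [0,0,0.005],"turn": 0},
])

```text
t: 19.4
position: [0.5804, -0.0537, 0.0183]
tool_rot: [[0.969, 0.248, 0.0], [0.248, -0.969, 0.0], [0.0, 0.0, -1.0]]
contact_force: [0.4, 0.1, -0.0]
opening: 0.006
gripper_force: 0.0
```

>>> play_rows([
  {"grip": 0,"linear": [0,0,0.0025],"turn": 0},
  {"grip": 0,"linear": [0,0,0.0025],"turn": 0},
])

```text
t: 19.6
position: [0.5803, -0.0536, 0.0171]
tool_rot: [[0.969, 0.248, -0.0], [0.248, -0.969, 0.0], [-0.0, -0.0, -1.0]]
contact_force: [-0.2, 0.0, -0.2]
opening: -0.001
gripper_force: 0.0
```

>>> play_rows([
  {"grip": 0,"linear": [0,0,0.0025],"turn": 0},
  {"grip": 0,"linear": [0,0,0.0045],"turn": 0},
])

```text
t: 19.8
position: [0.5804, -0.0537, 0.0154]
tool_rot: [[0.969, 0.248, 0.0], [0.248, -0.969, 0.0], [0.0, -0.0, -1.0]]
contact_force: [-0.3, 0.1, -0.4]
opening: -0.001
gripper_force: 0.0
```

Run:
```python
from h import *
st();a=ridge();cv2.imwrite("pics/c8.png",cv2.resize(a[150:240,270:370],None,fx=6,fy=6,interpolation=2)[:,:,::-1])
```

```text
fixture xyz mm [-124.5   43.7   15.4] F [ 0.1  0.3 -0.4] T [-0.03  0.05  0.05] t 19.8 op -0.0011614513074584205 axis z [ 0.  0. -1.] rel [ 2.e-04 -1.e+00  0.e+00]
ridge 6 -0.0967867273180819 0.03924892180982432
```

View pics/c8.png

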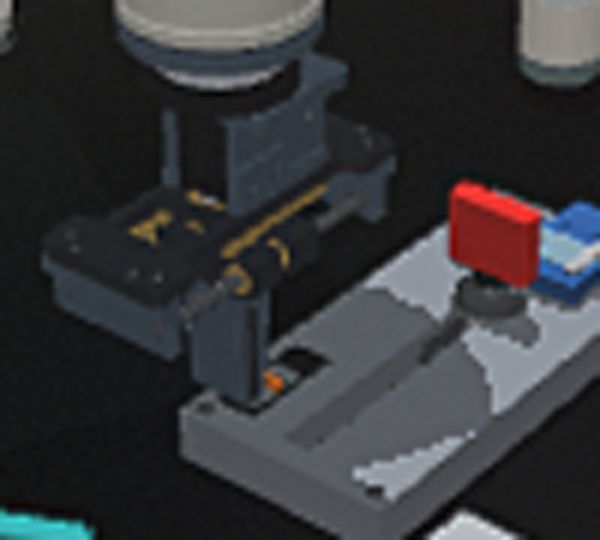

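Scene crop: the finger pad now hides part of the ridge at (275,382). The tips are just above the deck and behind the ridge, so I'll push.

>>> play_rows([
  {"grip": 0,"linear": [0,-0.008,0],"turn": 0},
  {"grip": 0,"linear": [0,-0.016,0],"turn": 0},
  {"grip": 0,"linear": [0,-0.024,0],"turn": 0},
  {"grip": 0,"linear": [0,-0.028,0],"turn": 0},
])

```text
t: 20.25
position: [0.5775, -0.0423, 0.0155]
tool_rot: [[0.969, 0.248, -0.0], [0.248, -0.969, 0.0], [-0.0, -0.0, -1.0]]
contact_force: [-0.4, -0.2, 0.1]
opening: -0.0
gripper_force: 0.0
```

```bash
python3 -c "from h import *;st()"
```

```text
fixture xyz mm [-112.8   43.8   15.5] F [-0.1  0.5  0.1] T [-0.05  0.    0.04] t 20.25 op -0.0004946205338946241 axis z [-0.  0. -1.] rel [ 6.e-04 -1.e+00 -1.e-04]
```

>>> play_rows([
  {"grip": 0,"linear": [0,-0.004,0],"turn": 0},
  {"grip": 0,"linear": [0,-0.008,0],"turn": 0},
])

```text
t: 20.45
position: [0.5769, -0.0396, 0.0156]
tool_rot: [[0.969, 0.248, 0.0], [0.248, -0.969, -0.0], [0.0, 0.0, -1.0]]
contact_force: [-1.2, -0.3, -0.2]
opening: 0.008
gripper_force: 0.0
```

```bash
python3 -c "from h import *;st();ridge()"
```

```text
fixture xyz mm [-110.    43.7   15.6] F [-0.   1.2 -0.2] T [0.01 0.02 0.03] t 20.45 op 0.008147684782064311 axis z [ 0. -0. -1.] rel [ 3.e-04 -1.e+00  1.e-04]
ridge 2 -0.09920105427536521 0.035227270273460384
```

>>> play_rows([
  {"grip": 0,"linear": [0,-0.004,0],"turn": 0},
  {"grip": 0,"linear": [0,-0.008,0],"turn": 0},
])

```text
t: 20.7
position: [0.576, -0.0366, 0.0155]
tool_rot: [[0.969, 0.248, 0.0], [0.248, -0.969, -0.0], [-0.0, 0.0, -1.0]]
contact_force: [0.4, 0.4, 0.0]
opening: 0.006
gripper_force: 0.0
```

```bash
python3 -c "from h import *;st()"
```

```text
fixture xyz mm [-106.9   43.8   15.5] F [ 0.3 -0.5  0. ] T [-0.03 -0.04  0.02] t 20.7 op 0.006316273406805758 axis z [ 0. -0. -1.] rel [ 2.e-04 -1.e+00 -0.e+00]
```

>>> play_rows([
  {"grip": 0,"linear": [0,-0.004,0],"turn": 0},
  {"grip": 0,"linear": [0,-0.008,0],"turn": 0},
])

```text
t: 20.9
position: [0.5752, -0.0334, 0.0155]
tool_rot: [[0.969, 0.248, -0.0], [0.248, -0.969, 0.0], [-0.0, -0.0, -1.0]]
contact_force: [-0.3, -0.2, -0.2]
opening: 0.007
gripper_force: 0.0
```

```bash
python3 -c "from h import *;st()"
```

```text
fixture xyz mm [-103.6   43.8   15.5] F [-0.1  0.3 -0.2] T [-0.01 -0.01  0.07] t 20.9 op 0.007275136412388603 axis z [-0.  0. -1.] rel [ 2.e-04 -1.e+00 -0.e+00]
```

>>> play_rows([
  {"grip": 0,"linear": [0,0.025,0],"turn": 0},
  {"grip": 0,"linear": [0,0.048,0],"turn": 0},
  {"grip": 0,"linear": [0,0.048,0.0],"turn": 0},
  {"grip": 0,"linear": [0,0.048,0.003],"turn": 0},
  {"grip": 0,"linear": [0,0.048,0.003],"turn": 0},
])

```text
t: 21.4
position: [0.5798, -0.0521, 0.0141]
tool_rot: [[0.969, 0.247, -0.0], [0.247, -0.969, 0.0], [-0.0, -0.0, -1.0]]
contact_force: [0.6, 0.3, -0.1]
opening: 0.005
gripper_force: 0.0
```

>>> play_rows([
  {"grip": 0,"linear": [0,0,0.0025],"turn": 0},
  {"grip": 0,"linear": [0,0,0.0025],"turn": 0},
])

```text
t: 21.6
position: [0.5799, -0.0519, 0.0132]
tool_rot: [[0.969, 0.248, -0.0], [0.248, -0.969, 0.0], [-0.0, -0.0, -1.0]]
contact_force: [-0.3, 1.3, 1.2]
opening: 0.004
gripper_force: 0.0
```

>>> play_rows([
  {"grip": 0,"linear": [0,0,0.002],"turn": 0},
  {"grip": 0,"linear": [0,0,0.002],"turn": 0},
])

```text
t: 21.8
position: [0.58, -0.052, 0.0124]
tool_rot: [[0.969, 0.248, -0.0], [0.248, -0.969, 0.0], [-0.0, -0.0, -1.0]]
contact_force: [-0.3, 0.1, 0.1]
opening: 0.004
gripper_force: 0.0
```

```bash
python3 -c "from h import *;st();ridge()"
```

```text
fixture xyz mm [-122.8   43.8   12.4] F [0.2 0.2 0.1] T [ 0.02  0.01 -0.01] t 21.8 op 0.004113192763913955 axis z [-0.  0. -1.] rel [ 4.e-04 -1.e+00 -1.e-04]
ridge 4 -0.09717022740799836 0.036910308556934404
```

>>> play_rows([
  {"grip": 0,"linear": [0,0,0.0025],"turn": 0},
  {"grip": 0,"linear": [0,0,0.0025],"turn": 0},
])

```text
t: 22.05
position: [0.58, -0.0521, 0.0114]
tool_rot: [[0.969, 0.248, -0.0], [0.248, -0.969, 0.0], [-0.0, -0.0, -1.0]]
contact_force: [-0.5, 0.2, 0.0]
opening: 0.005
gripper_force: 0.0
```

>>> play_rows([
  {"grip": 0,"linear": [0,0,0.0025],"turn": 0},
  {"grip": 0,"linear": [0,0,0.0025],"turn": 0},
])

```text
t: 22.25
position: [0.58, -0.0521, 0.0104]
tool_rot: [[0.969, 0.248, -0.0], [0.248, -0.969, 0.0], [-0.0, -0.0, -1.0]]
contact_force: [0.3, 0.1, -0.3]
opening: 0.005
gripper_force: 0.0
```

>>> play_rows([
  {"grip": 0,"linear": [0,0,0.0025],"turn": 0},
  {"grip": 0,"linear": [0,0,0.0025],"turn": 0},
])

```text
t: 22.45
position: [0.5799, -0.0521, 0.0094]
tool_rot: [[0.969, 0.248, -0.0], [0.248, -0.969, 0.0], [-0.0, -0.0, -1.0]]
contact_force: [0.3, 0.1, -0.3]
opening: 0.003
gripper_force: 0.0
```

>>> play_rows([
  {"grip": 0,"linear": [0,0,0.0025],"turn": 0},
  {"grip": 0,"linear": [0,0,0.0025],"turn": 0},
])

```text
t: 22.65
position: [0.58, -0.0521, 0.0084]
tool_rot: [[0.969, 0.248, -0.0], [0.248, -0.969, 0.0], [-0.0, -0.0, -1.0]]
contact_force: [-0.8, -0.6, 0.8]
opening: 0.003
gripper_force: 0.0
```

Run:
```python
from h import *
st()
for n,o,P in(("c8",(270,150),(.5804,-.0537)),("c7",(280,150),(.5739,-.0283)),("c6",(260,140),(.5788,-.0483))):
    s=5 if n=="c6" else 6
    for z in(.0154,.033,.04,.05,.0773,.095):print(n,z,((proj("scene",[[*P,z]])-o)*s).round())
a=ridge();b=grab_frame("top")
cv2.imwrite("pics/c9.png",np.hstack([cv2.resize(a[165:240,275:355],None,fx=7,fy=7,interpolation=2)])[:,:,::-1])
```

```text
fixture xyz mm [-122.9   43.8    8.4] F [-0.4  0.9  0.8] T [ 0.02 -0.01  0.01] t 22.65 op 0.003076241980498854 axis z [-0.  0. -1.] rel [ 2.e-04 -1.e+00 -1.e-04]
c8 0.0154 [[229. 430.]]
c8 0.033 [[229. 403.]]
c8 0.04 [[228. 392.]]
c8 0.05 [[228. 376.]]
c8 0.0773 [[227. 332.]]
c8 0.095 [[226. 303.]]
c7 0.0154 [[202. 407.]]
c7 0.033 [[201. 379.]]
c7 0.04 [[201. 369.]]
c7 0.05 [[201. 353.]]
c7 0.0773 [[200. 309.]]
c7 0.095 [[200. 280.]]
c6 0.0154 [[247. 404.]]
c6 0.033 [[246. 381.]]
c6 0.04 [[246. 372.]]
c6 0.05 [[246. 359.]]
c6 0.0773 [[245. 322.]]
c6 0.095 [[244. 298.]]
ridge 5 -0.09614300562083662 0.03816572161767527
```

View pics/c9.png

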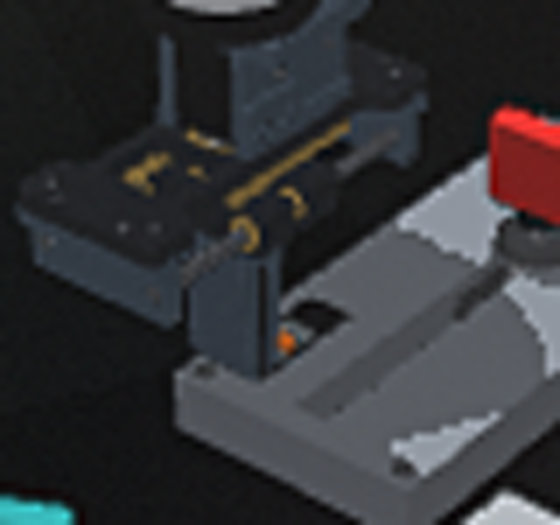

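Scene crop: the fingertips are at (235,370) on the deck, about 1–2 mm above it. The ridge at (287,342) is right in front. Pushing at this height.

>>> play_rows([
  {"grip": 0,"linear": [0,-0.008,0],"turn": 0},
  {"grip": 0,"linear": [0,-0.016,0],"turn": 0},
  {"grip": 0,"linear": [0,-0.022,0],"turn": 0},
  {"grip": 0,"linear": [0,-0.026,0],"turn": 0},
])

```text
t: 23.15
position: [0.5773, -0.0417, 0.0085]
tool_rot: [[0.969, 0.248, -0.0], [0.248, -0.969, 0.0], [-0.0, -0.0, -1.0]]
contact_force: [-0.7, -0.4, -0.1]
opening: 0.004
gripper_force: 0.0
```

```bash
python3 -c "from h import *;st()"
```

```text
fixture xyz mm [-112.1   43.8    8.5] F [-0.2  0.8 -0.1] T [ 0.04  0.   -0.02] t 23.15 op 0.003821146764682288 axis z [-0.  0. -1.] rel [ 5.e-04 -1.e+00 -1.e-04]
```

>>> play_rows([
  {"grip": 0,"linear": [0,-0.004,0],"turn": 0},
  {"grip": 0,"linear": [0,-0.006,0],"turn": 0},
])

```text
t: 23.35
position: [0.5768, -0.0396, 0.0085]
tool_rot: [[0.969, 0.248, 0.0], [0.248, -0.969, 0.0], [0.0, -0.0, -1.0]]
contact_force: [0.6, 0.2, 0.0]
opening: 0.001
gripper_force: 0.0
```

```bash
python3 -c "from h import *;st();ridge()"
```

```text
fixture xyz mm [-109.9   43.8    8.5] F [ 0.  -0.6  0. ] T [-0.06 -0.01 -0.07] t 23.35 op 0.0014745817199401199 axis z [ 0.  0. -1.] rel [ 3.e-04 -1.e+00  0.e+00]
ridge 0 nan nanh.py:44: RuntimeWarning: Mean of empty slice.
  v,u=np.nonzero(m);d=ray("scene",(u.mean(),v.mean()),.0345)[:2]-C;print("ridge",len(u),d@[np.cos(YAW),np.sin(YAW)],d@[-np.sin(YAW),np.cos(YAW)]);return a
  ret = ret.dtype.type(ret / rcount)
```

>>> play_rows([
  {"grip": 0,"linear": [0,-0.004,0],"turn": 0},
  {"grip": 0,"linear": [0,-0.008,0],"turn": 0},
])

```text
t: 23.6
position: [0.5761, -0.0366, 0.0085]
tool_rot: [[0.969, 0.248, 0.0], [0.248, -0.969, -0.0], [0.0, 0.0, -1.0]]
contact_force: [0.7, -0.3, -0.3]
opening: 0.005
gripper_force: 0.0
```

```bash
python3 -c "from h import *;st()"
```

```text
fixture xyz mm [-106.9   43.7    8.5] F [-0.4 -0.6 -0.3] T [ 0.04 -0.01 -0.02] t 23.6 op 0.005071875062807344 axis z [ 0. -0. -1.] rel [ 1.e-04 -1.e+00  0.e+00]
```

>>> play_rows([
  {"grip": 0,"linear": [0,-0.004,0],"turn": 0},
  {"grip": 0,"linear": [0,-0.008,0],"turn": 0},
])

```text
t: 23.8
position: [0.5754, -0.0336, 0.0085]
tool_rot: [[0.969, 0.248, 0.0], [0.248, -0.969, -0.0], [0.0, 0.0, -1.0]]
contact_force: [0.8, -2.6, -0.8]
opening: 0.005
gripper_force: 1.2
```

```bash
python3 -c "from h import *;st()"
```

```text
fixture xyz mm [-103.8   43.7    8.5] F [-2.7 -0.1 -0.8] T [ 0.12  0.56 -0.01] t 23.8 op 0.005297566402879637 axis z [ 0. -0. -1.] rel [ 3.e-04 -1.e+00  1.e-04]
```

Contact at x ≈ -104. Pushing on through the detent.

>>> play_rows([
  {"grip": 0,"linear": [0,-0.005,0],"turn": 0},
  {"grip": 0,"linear": [0,-0.01,0],"turn": 0},
  {"grip": 0,"linear": [0,-0.015,0],"turn": 0},
  {"grip": 0,"linear": [0,-0.02,0],"turn": 0},
])

```text
t: 24.2
position: [0.5732, -0.0254, 0.0085]
tool_rot: [[0.969, 0.248, -0.0], [0.248, -0.969, 0.0], [-0.0, -0.0, -1.0]]
contact_force: [0.7, -0.2, -0.5]
opening: 0.007
gripper_force: 0.0
```

```bash
python3 -c "from h import *;st()"
```

```text
fixture xyz mm [-95.4  43.8   8.5] F [-0.3 -0.7 -0.5] T [ 0.   -0.03  0.  ] t 24.2 op 0.0070370655690219705 axis z [-0.  0. -1.] rel [ 3.e-04 -1.e+00 -1.e-04]
```

Snapped over. I'll lift away and check.

>>> play_rows([
  {"grip": 0,"linear": [0,0.01,0],"turn": 0},
  {"grip": 0,"linear": [0,0.01,-0.1],"turn": 0},
  {"grip": 0,"linear": [0,0.01,-0.22],"turn": 0},
  {"grip": 0,"linear": [0,0.01,-0.35],"turn": 0},
  {"grip": 0,"linear": [0,0.01,-0.4],"turn": 0},
])

```text
t: 24.7
position: [0.576, -0.0301, 0.173]
tool_rot: [[0.969, 0.248, 0.005], [0.248, -0.969, -0.001], [0.005, 0.002, -1.0]]
contact_force: [0.9, 0.1, -0.6]
opening: 0.003
gripper_force: 0.0
```

Run:
```python
from h import *
st();a=ridge()
m=red(a,(350,190),30);print("red",cv2.boundingRect(m),(m>0).sum())
b=cv2.imread("pics/c5.png")[:,:,::-1].copy()
r=a[140:250,280:400]; b=cv2.resize(b,(120,110),interpolation=cv2.INTER_AREA)
mb=red(b,(72,48),30);print("red at release",cv2.boundingRect(mb),"+280,140",(mb>0).sum())
for n in("solvent","media_a","tipbox","carriage_face"):print(n,[np.round(q["position"],3) for q in finder.look_for("scene",n)[:3]])
```

```text
fixture xyz mm [-100.6   42.2  173. ] F [-0.1 -1.  -0.6] T [-0.05  0.03  0.05] t 24.7 op 0.0034931446839204005 axis z [ 0.005 -0.001 -1.   ] rel [ 2.e-04 -1.e+00  5.e-03]
ridge 10 -0.08578920521851052 0.041458572770311036
red (345, 180, 15, 18) 202
red at release (65, 40, 15, 18) +280,140 196
solvent [array([ 0.702, -0.37 ,  0.111])]
media_a [array([0.38 , 0.351, 0.065]), array([0.478, 0.406, 0.066])]
tipbox [array([ 0.814, -0.102,  0.058])]
carriage_face [array([0.595, 0.174, 0.044])]
```

The ridge moved from x = -97.5 to -85.8 mm, so the switch is across. The stud and carriage have not moved since release, and the bystanders found are where they were. Handing in.

```bash
python3 -c "from station import manip;print(manip.finish_job())"
```

```text
the job is handed in; nothing more can be done
None
```

The job is handed in at about 25 s: the red-handled stud is locked in the slot with the carriage held back, the switch is in its other position, and the bottles and tip box stayed where they were.

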